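Put up the roller steady on its side leg and hold it

TASK

The folding roller steady on the bench has to be made ready for a long bell tube. First take the yellow oil bottle from where the steady's side leg comes down and set it upright on the steel drip tray without dropping it; then flip the side leg down over centre until it snaps against its stop, and pull the frame up off its back stop until it is plumb with the leg's rubber foot pressed on the bench. The frame falls back when it is let go, so finish while still holding it upright there with the fingers; tip nothing over and leave the other things on the bench where they are.

Things in the scene. Friction and masses are not known exactly. Their poses are not given: they have to be found in the camera images.
- steady: base of the folding roller steady: a green steel plate (115 x 210 x 8 mm) bolted to the bench with two hinge lugs and two stop posts. Origin on the bench top, below the middle of the hinge pin. Own axes: -x is the steady's front, the side of the leg (roughly towards the robot); y runs along the hinge pin and the roller; z up. Its position and yaw differ each time.
- frame_hinge (a point): middle of the frame's hinge pin, 30 mm above the bench; the frame tips about the base's y axis through it. It starts leaning 0.2 rad (11 degrees) back, to the base's +x, on its stop, and falls back there when let go (about 2 N at the roller pull it up). Plumb, with the leg down, the foot just touches the bench; with the leg up nothing stops it toppling forward.
- frame: tilting frame: two green flat-bar cheeks, 25 mm wide, 6 mm thick, 140 mm apart, tops 277 mm above the bench when plumb, joined by a square rail and a round tie; cheeks and ties lie 12 to 38 mm behind the pin. Origin on the hinge pin; z up along the cheeks, y along the pin, parallel to the base's axes when plumb. Carries roller and leg.
- roller_center (a point): centre of the black rubber roller at the frame's head: 48 mm diameter, 70 mm long, axis along the steady's y, spins freely on its hub; 235 mm above the hinge pin and 28 mm behind it. Nothing is above it; between roller end and cheek are 32 mm with a 28 mm thick hub. A round tie, 16 mm thick, is 63 mm below its axis.
- leg_pivot (a point): pivot of the steel side leg, on a bracket in front of the lower rail, 100 mm above and 35 mm ahead of the hinge pin, 30 mm to the steady's +y side. Folded, the leg stands out about 90 mm beyond the +y cheek.
- leg_foot (a point): centre of the leg's round rubber foot (22 mm diameter), 133 mm from the pivot along the leg; the leg is a 14 mm round bar. A tension spring over the leg's first 40 mm holds it at either end of its swing.
- leg_swing (a joint): swing of the side leg, rad: 0 = folded, held by its spring level along the steady's +y, foot end beyond the +y cheek. It swings down in a plane that leans out to the front at its lower edge, 25 degrees from the frame's plane. Dead centre of the spring at 0.84; beyond it the leg snaps to its stop at 1.745 (10 degrees past straight down). Starting it takes 2 to 4 N near the foot.
- side_leg: the side leg with its foot. Origin at the pivot, own y along the leg towards the foot.
- oil_bottle: yellow plastic oil bottle with a white label and black cap, 50 mm diameter, 125 mm high, about 0.24 kg, standing in front of the steady where the leg comes down. Origin at the centre of its underside, z up through the cap.
- tray: fixed low steel drip tray, outside 240 (own x) x 150 (own y) x 16 mm, walls 4 mm, inner floor 4 mm above the bench. Origin on the bench below its centre. It stands to the left or to the right of the steady.
- grease_tin: red grease tin, 64 mm diameter, 52 mm high, standing in the tray near its far end, about 70 mm along the tray's +x. Origin at its underside. Leave it there.
- brass_bell: brass instrument bell standing on its 126 mm flare, 230 mm high, origin under the flare. Leave it.
- brass_bell2: copper instrument bell, same size, standing on its flare. Leave it.
- form_block: light wooden forming block 110 x 90 x 70 mm, on the other side of the steady from the tray. Leave it.
- mallet: wooden mallet lying at the right side, 230 mm long. Leave it.
- lathe_wrench: steel wrench 200 mm long lying behind the steady. Leave it.
- scraper: scraper with a red handle, 200 mm long, lying at the left side. Leave it.
Things that resemble listed ones, but are neither listed nor needed, are in the scene too. What is shaped like the oil_bottle but turquoise is not meant.

How it is judged:
By the outcome, as a careful person would: the job done as asked, in the order asked, and still so for the second after the job is handed in, while the arm keeps its last pose, push and grip.
It also fails if it takes over 67 s, if anything falls off the work surface, if the arm or the gripper's body presses on something with over 40 N, if the wrist force passes 120 N, or if a joint passes its speed limit or range.

ROBOT

A 6-joint arm with a two-finger parallel gripper is mounted at the origin on the work surface. World frame = base frame: x ahead of the robot, y to its left, z up, the work surface at z = 0. Lengths are in mm, angles in rad, forces in N, time in s.
With the tool pointing down it reaches from about 400 to 925 mm from the base axis. Payload 12.5 kg.
Tool frame: the origin (TCP) lies midway between the tips of the shut fingers; the grasp point (between the pads) lies 19 mm behind it (env.pinch_z is the z of the grasp point in the tool frame, in mm); z points along the fingers, y is the line along which they close (so a half turn about z gives the same grasp; the last joint's range is limited). The gripper opens to 95 mm and grips with 3 to 60 N. Pads are 20 mm wide; open, the fingers measure 119 mm over their backs; the gripper's body (75 mm by 180 mm) begins 59 mm behind the grasp point.
Start: joints at [1.087, 0.491, 1.559, -0, 1.092, -0.106], TCP at [230.533, 580.949, 214.661] pointing down, gripper open.
Joint ranges: [-3.1, 3.1], [-0.84, 2.19], [0.05, 2.79], [-1.13, 4.28], [0.06, 2.93], [-2.69, 2.69]. Speed limits (rad/s): [2.22, 2.22, 2.79, 3.14, 3.14, 3.14].

INTERFACE

Orientations are given as [roll, pitch, yaw] about the fixed x, y, z axes, in that order (R = Rz(yaw) Ry(pitch) Rx(roll)).
In Python, from cell import env, eyes gives the robot as it stands.
- The arm moves only by the shell command python3 -m inch 'ROWS'. ROWS is JSON, a list of rows, each a list of 3 entries, a list of its own where there are three numbers: the shift along the tool's x, y, z in units of 60 mm (1.0 is 60 mm), then the turn about the tool's z in units of 5 degrees (1.0 is 5 degrees), then the closure, from -1 (fully open) to 1 (shut). In form: [[[tx, ty, tz], turn, claw], ...]. A call has exactly 10 rows; each row shifts and turns the commanded pose from where the row before left it, along the tool's axes as they then stand; what a row does not reach is not made up. A row lasts 1/8 s, in which the tool goes at most 62.5 mm and 10.7 degrees, less where a joint would pass 70% of its speed; a pose out of reach is approached as far as the arm can. A call is refused whole if a number of a shift passes 1 or a number of a turn 1, either way. A call with a gripper value outside its range is refused whole. The fingers move at their own pace and stop on an object; the grip force is fixed at half the most. Time passes only in rows, so rows that do not move let the fingers close, or fill a call up. It gives the time, the measured TCP pose, the force, the opening and the grip force at its end, in the units of the state.
- env.state(): the state, without advancing time (a new reading comes with each control period).
- eyes.read_camera(name): name is "scene" or "top" or "wrist"; returns a dict with "pixels" (400x640x3 uint8, red, green, blue), "fx", "fy", "cx", "cy" (pixels), "extrinsics" (4x4, takes a point from world to camera coordinates). Camera axes: x right, y down, z forward; pixel columns grow to the right and rows downward; lengths in mm; the calibration is good to about 2 mm. A picture is of the moment at which its call begins. There is no depth.
- env.job_done(): hands the job in; it is judged then, once.
Trained networks look in a picture, given as the dict that the camera call returned (one of the last four; its "shot" number tells which), for a name from the list of things; names that differ only in an ending like _2 or _b are one class to them, and where a whole thing is asked for, a point or a joint stands for the part that bears it (a point fixed in the world has none). Each returns a list of dicts, best first, with "score" (0 to 1); they miss things now and then, are a little off and sometimes report something else, mostly with a low value. They report only what shows in the picture. A call takes as long as a camera call. They do not tell look-alikes from the thing itself.
- eyes.boxes_of(name, picture): "centre" ([row, column] in pixels, amid what is visible of it).
- eyes.cut_out(name, picture): "mask" (400x640 bool, what is visible of it) and "centre" ([row, column] in pixels, amid what is visible of it).
- eyes.spot_point(name, picture): "centre" ([row, column] in pixels: a listed point, or the origin of a listed thing).
The state is a dict: "t": time; "joints": joint angles; "qvel": joint speeds; "tau": joint torques, N m; "eef_pos": TCP position; "tcp_rot": TCP orientation; "ft_force": force on the tool from outside, world axes, zero at the start; "moment": the same for the moment, N m; "opening": opening from 0.0 (shut) to 1.0 (fully open); "grip_force": force on a finger pad.
Only numpy, scipy, OpenCV 4.12 (cv2) and the standard library are available. Lean on these libraries where they do the work, as an engineer would, in place of code of your own. Each camera call takes 0.05 s, during which the arm holds its last target. There are 200 camera calls.

## Working session

There is one attempt and no reset: what is moved stays moved. The work goes in short steps, Python scripts to look and compute and a shell command to move; the robot and the scene stay as the last step left them, time stands still between calls to the robot, and variables do not carry over. Pictures are saved under pics/ and viewed, at most 10 in all, crops included, and the job is handed in when it is done.

```bash
ls; mkdir -p pics; cat > h.py <<'E'
import numpy as np, cv2
from cell import env, eyes
from scipy.spatial.transform import Rotation as Ro
def ray(p,rc):
    E=np.array(p["extrinsics"]);R=E[:3,:3];t=E[:3,3]
    d=R.T@np.array([(rc[1]-p["cx"])/p["fx"],(rc[0]-p["cy"])/p["fy"],1]);return -R.T@t,d/np.linalg.norm(d)
def atz(p,rc,z):
    o,d=ray(p,rc);return o+d*(z-o[2])/d[2]
def proj(p,w):
    E=np.array(p["extrinsics"]);c=E[:3,:3]@np.array(w,float)+E[:3,3]
    return [p["fy"]*c[1]/c[2]+p["cy"],p["fx"]*c[0]/c[2]+p["cx"]]
def tri(l):
    A=0;b=0
    for p,rc in l:
        o,d=ray(p,rc);M=np.eye(3)-np.outer(d,d);A=A+M;b=b+M@o
    return np.linalg.solve(A,b)
def save(p,n,crop=None,s=1):
    im=p["pixels"][:,:,::-1]
    if crop: im=im[crop[0]:crop[1],crop[2]:crop[3]]
    cv2.imwrite("pics/"+n,cv2.resize(im,None,fx=s,fy=s,interpolation=cv2.INTER_CUBIC))
E
cat > a.py <<'E'
from h import *
np.set_printoptions(precision=1,suppress=True)
P={n:eyes.read_camera(n) for n in("scene","top")}
for n in P: save(P[n],n+"1.png",s=1.25)
for nm in "steady frame_hinge roller_center leg_pivot leg_foot oil_bottle tray grease_tin form_block brass_bell".split():
    for n in P:
        for d in eyes.spot_point(nm,P[n])[:3]:
            rc=d["centre"];print(nm,n,round(d["score"],2),np.array(rc),atz(P[n],rc,dict(frame_hinge=30,roller_center=265,leg_pivot=130,leg_foot=130).get(nm,0)))
for n in P: print(n, ray(P[n],[200,320]))
s=env.state();print(s["tcp_rot"],s["ft_force"],env.pinch_z,s["t"])
E
python3 a.py
```

```text
pics
steady scene 0.75 [240.  320.3] [572.5  26.2   0. ]
steady top 0.69 [191.1 314.6] [569.7  32.8   0. ]
frame_hinge scene 0.72 [356.3 417.6] [398.5 498.3  30. ]
frame_hinge top 0.74 [193.6 315.9] [554.6  25.6  30. ]
roller_center scene 0.89 [208.5 300.6] [638.7  65.8 265. ]
roller_center scene 0.6 [258.3 346.1] [553.7 262.6 265. ]
roller_center top 0.9 [160.8 311.5] [641.8  34.4 265. ]
leg_pivot scene 0.7 [226.5 330. ] [547.   63.2 130. ]
leg_pivot top 0.7 [190.3 306. ] [552.6  60.7 130. ]
leg_pivot top 0.57 [156.1 261.7] [688.1 243.3 130. ]
leg_pivot top 0.49 [210.7 249. ] [466.6 283.3 130. ]
leg_foot scene 0.3 [239.8 321.5] [586.1 105.6 130. ]
leg_foot top 0.46 [196.6 271.8] [524.6 195.6 130. ]
leg_foot top 0.27 [154.8 263.2] [693.5 237.5 130. ]
oil_bottle scene 0.79 [231.9 374.3] [377.   41.6   0. ]
oil_bottle scene 0.73 [210.8 366.3] [376.6 -54.4   0. ]
oil_bottle top 0.65 [214.8 316.5] [467.8  21.9   0. ]
oil_bottle top 0.52 [237.5 305.3] [370.7  66.7   0. ]
oil_bottle top 0.48 [234.8 334.5] [384.8 -56.3   0. ]
tray scene 0.83 [162.9 323.4] [ 472.3 -326.3    0. ]
tray scene 0
[... 184 characters left out ...]
 [ 535.1 -321.2    0. ]
grease_tin top 0.51 [191.2 307.6] [568.6  62.9   0. ]
form_block scene 0.96 [310.3 380. ] [452.1 326.9   0. ]
form_block scene 0.21 [240.4 319. ] [577.4  26.7   0. ]
form_block top 0.89 [212.2 248.3] [472.7 313.6   0. ]
brass_bell scene 0.92 [181.3 266.2] [ 713.3 -289.2    0. ]
brass_bell scene 0.83 [316.1 291.3] [728.4 275.9   0. ]
brass_bell scene 0.59 [250.3 260.2] [785.6  14.6   0. ]
brass_bell top 0.84 [159.8 391.9] [ 713.6 -298.3    0. ]
brass_bell top 0.6 [154.9 261.4] [724.4 269.1   0. ]
scene (array([ 750.6,  832.3, 1323.2]), array([-0.1, -0.6, -0.8]))
top (array([ 314.7,  -49.4, 1695.2]), array([ 0.1,  0. , -1. ]))
[ 3.1 -0.   2.8] [-0.6  0.6 -0.2] -18.8 1.1
```

View pics/scene1.png

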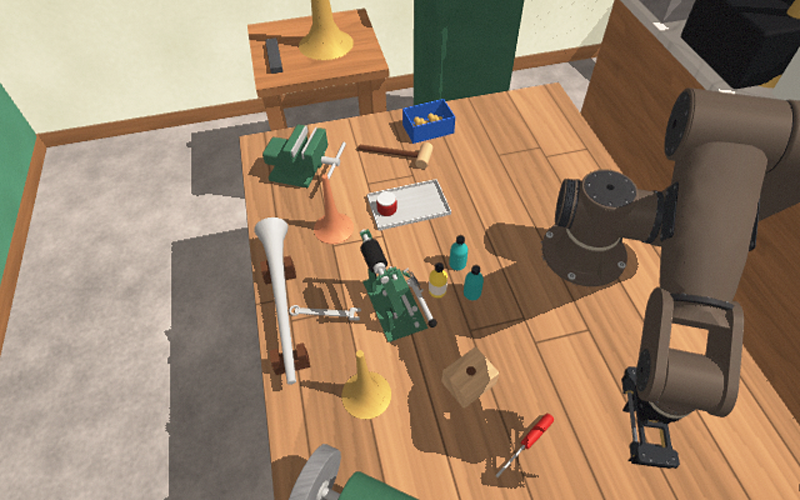

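View pics/top1.png

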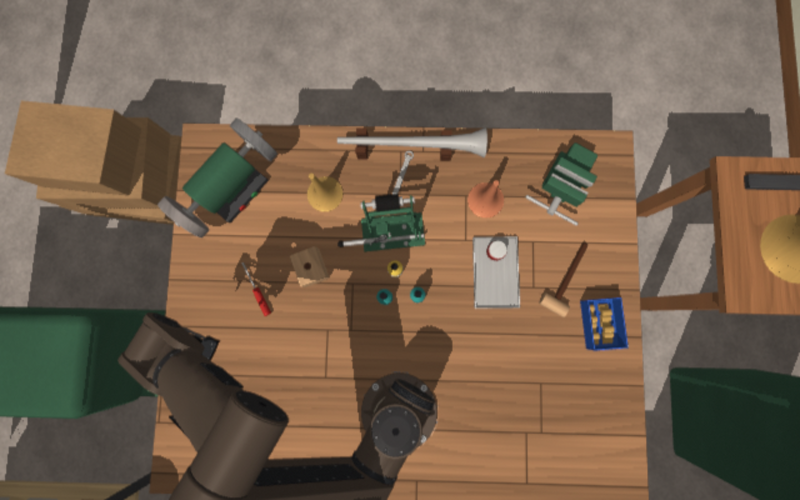

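The scene picture shows the yellow bottle at about (row 224, col 350) in camera pixels. The turquoise look-alikes are at about (202, 366) and (226, 378). In the top view yellow is at (214, 316), turquoise at (237, 308) and (235, 334). I choose the yellow one, in front of the steady.

```bash
cat > b.py <<'E'
from h import *
from scipy.optimize import least_squares
np.set_printoptions(precision=1,suppress=True)
P={n:eyes.read_camera(n) for n in("scene","top")}
S,T=P["scene"],P["top"]
save(S,"crop.png",(170,300,250,400),4)
# bottle: yellow mask
ym={}
for n,c in (("scene",(224,350)),("top",(214,316))):
    hsv=cv2.cvtColor(P[n]["pixels"],cv2.COLOR_RGB2HSV)
    m=cv2.inRange(hsv,(22,150,90),(34,255,255));k=np.zeros_like(m);k[c[0]-22:c[0]+22,c[1]-18:c[1]+18]=255;m&=k
    r,cc=np.nonzero(m);print(n,"yellow",len(r),r.min(),r.max(),cc.min(),cc.max(),r.mean(),cc.mean());ym[n]=(r,cc)
    for d in eyes.cut_out("oil_bottle",P[n]):
        r,cc=np.nonzero(d["mask"]);print(n,d["score"],np.array(d["centre"]),len(r),r.min(),r.max(),cc.min(),cc.max())
print(tri([(n,( 0,0)) for n in []]) if 0 else "")
# steady fit
def fr(p,th=.2): x,y,z=p; return [x*np.cos(th)+z*np.sin(th),y,30+z*np.cos(th)-x*np.sin(th)]
M={"roller_center":fr((28,0,235)),"leg_pivot":fr((-35,30,100)),"leg_foot":fr((-35,163,100)),"frame_hinge":(0,0,30),"steady":(0,0,0)}
obs=[]
for k in M:
    for n in P:
        ds=eyes.spot_point(k,P[n])
        for d in ds:
            g=proj(P[n],np.array(M[k])+[565,30,0])
            if np.hypot(*(np.array(g)-d["centre"]))<22: obs.append((k,n,d["centre"],d["score"]));break
def W(q,p): c,s=np.cos(q[2]),np.sin(q[2]);return [q[0]+c*p[0]-s*p[1],q[1]+s*p[0]+c*p[1],p[2]]
f=lambda q:np.concatenate([np.subtract(proj(P[n],W(q,M[k])),c)*(s if k!="leg_foot" else .8) for k,n,c,s in obs])
r=least_squares(f,[565,30,0],loss="soft_l1",x_scale=[10,10,.1]);print(r.x, np.degrees(r.x[2]))
for o,e in zip(obs,f(r.x).reshape(-1,2)): print(o[0],o[1],np.array(o[2]),e)
for k in M: print(k,np.array(W(r.x,M[k])))
# tray
for n in P:
    for d in eyes.cut_out("tray",P[n])[:1]+eyes.cut_out("grease_tin",P[n])[:1]:
        m=d["mask"].astype(np.uint8);c=max(cv2.findContours(m,0,2)[0],key=cv2.contourArea)
        b=cv2.boxPoints(cv2.minAreaRect(c));print(n,d["score"],[atz(P[n],(v,u),8)[:2] for u,v in b])
E
python3 b.py
```

```text
scene yellow 157 216 237 344 357 223.70700636942675 350.2420382165605
scene 0.91 [228.3 378.8] 341 212 240 370 386
scene 0.77 [202.9 365.3] 315 188 215 359 373
scene 0.72 [224.4 350.8] 335 210 237 343 357
top yellow 65 209 219 310 321 215.04615384615386 315.7846153846154
top 0.7 [213.5 316.7] 125 209 221 310 321

[564.9  35.6   0.1] 6.988452072367415
roller_center scene [203.4 299.3] [1.5 0.1]
roller_center top [164.7 308.2] [-2.3  0.6]
leg_pivot top [190.8 308.3] [ 0.4 -1.8]
leg_foot scene [259.6 347.6] [-0.3 -1.3]
leg_foot top [193.1 272.9] [ 1.4 -1. ]
frame_hinge scene [240. 323.] [-2.6 -0. ]
frame_hinge top [195.  314.2] [-2.8 -0.4]
steady scene [243.3 319.9] [-1.4  2.7]
steady top [191.8 314.1] [ 0.4 -0.2]
roller_center [638.4  44.6 254.8]
leg_pivot [546.9  63.6 135. ]
leg_foot [530.7 195.6 135. ]
frame_hinge [564.9  35.6  30. ]
steady [564.9  35.6   0. ]
scene 0.57 [array([ 583.7, -400.4]), array([ 318. , -407.6]), array([ 342.5, -234.7]), array([ 592.5, -231.6])]
scene 0.5 [array([ 549.7, -395.6]), array([ 490.1, -379.9]), array([ 514.2, -279.8]), array([ 571.8, -294.8])]
top 0.93 [array([ 583.1, -237.9]), array([ 586.3, -395.2]), array([ 341.3, -393.1]), array([ 337.8, -239. ])]
top 0.69 [array([ 534.4, -274.2]), array([ 582.7, -320.9]), array([ 540.6, -363.1]), array([ 492.6, -316.4])]
```

View pics/crop.png

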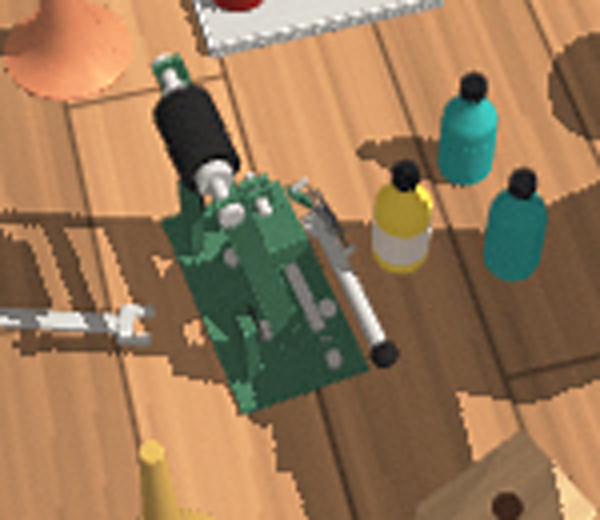

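The crop confirms the yellow bottle: white label and black cap, about (224, 351), standing in front of the steady's leg. Next I'll work out the approach.

```bash
cat > go.py <<'E'
import sys
from h import *
np.set_printoptions(precision=2,suppress=True)
# usage: go.py x y z yawdeg(after turning) ; shift in units in the tool frame at its current yaw and at the final yaw
def go(x,y,z,yaw=None):
    s=env.state();R=Ro.from_euler("xyz",s["tcp_rot"]).as_matrix();d=np.array([x,y,z])-s["eef_pos"]
    yw=np.degrees(s["tcp_rot"][2]);print("t",s["t"],"pos",np.array(s["eef_pos"]),"yaw",yw,"f",np.array(s["ft_force"]),"open",s["opening"],"grip",s["grip_force"])
    print("d",d,"units now",R.T@d/60)
    if yaw is not None:
        a=(yw-yaw+180)%360-180;R2=Ro.from_euler("xyz",[np.pi,0,np.radians(yaw)]).as_matrix();print("turn units",a/5,"units at final yaw",R2.T@d/60)
if __name__=="__main__": go(*map(float,sys.argv[1:]))
E
python3 - <<'E'
from h import *
S,T=[eyes.read_camera(n) for n in("scene","top")]
for z in (55,62,70): print(z,atz(S,(224.1,350.5),z))
for z in (80,95,110): print(z,atz(T,(214,315.8),z))
for z in (105,115): print("cap",atz(S,(213.5,351),z))
print([proj(c,p) for c in(S,T) for p in ((460,22,0),(460,22,125))])
E
python3 go.py 460 22 180 180
```

```text
55 [462.54331185  23.07426665  55.        ]
62 [464.13337214  27.54059529  62.        ]
70 [465.95058391  32.64497088  70.        ]
80 [463.80552681  21.49674586  80.        ]
95 [462.42112519  20.83846382  95.        ]
110 [461.03672358  20.18018177 110.        ]
cap [460.03624868  13.70435793 105.        ]
cap [462.42157197  20.42361284 115.        ]
[[np.float64(232.31781450129813), np.float64(350.50469642160135)], [np.float64(211.99635192506864), np.float64(351.9431758284168)], [np.float64(216.6370290951333), np.float64(316.43615223451405)], [np.float64(213.898652700622), np.float64(315.17458303949803)]]
t 2.1 pos [230.53 580.95 214.65] yaw 158.3540603032578 f [-1.09  0.28 -0.99] open 0.9937100449968589 grip 0.0
d [ 229.47 -558.95  -34.65] units now [-6.99 -7.25  0.58]
turn units -4.329187939348441 units at final yaw [-3.82 -9.32  0.58]
```

```bash
python3 -m inch '[[[-0.55,-0.85,0],-0.87,-1],[[-0.55,-0.85,0],-0.87,-1],[[-0.55,-0.85,0],-0.87,-1],[[-0.55,-0.85,0],-0.87,-1],[[-0.55,-0.85,0],-0.85,-1],[[-0.4,-0.92,0],0,-1],[[-0.4,-0.92,0],0,-1],[[-0.4,-0.92,0],0,-1],[[-0.4,-0.92,0],0,-1],[[-0.4,-0.92,0],0,-1]]'; python3 go.py 463 23 56 180
python3 - <<'E'
from h import *
W=eyes.read_camera("wrist");save(W,"w1.png")
for d in eyes.cut_out("oil_bottle",W)+eyes.spot_point("oil_bottle",W): print(d["score"],d["centre"],atz(W,d["centre"],0),atz(W,d["centre"],110))
E
```

```text
t: 3.35
eef_pos: [454.2, 19.1, 214.9]
tcp_rot: [3.142, 0.001, 3.141]
ft_force: [1.1, 0.6, -0.5]
opening: 1.001
grip_force: 0.0
t 3.35 pos [454.24  19.1  214.93] yaw 179.99162309316068 f [ 1.15  0.59 -0.52] open 1.0014673389037967 grip 0.0
d [   8.76    3.9  -158.93] units now [-0.14  0.06  2.65]
turn units -0.0016753813678633378 units at final yaw [-0.15  0.07  2.65]
0.94 [181.9, 318.1] [ 4.77310060e+02  2.16340662e+01 -5.68434189e-14] [448.45649204  20.79725553 110.        ]
0.92 [80.2, 360.1] [370.37535306  64.17828011   0.        ] [372.16637495  51.14945043 110.        ]
0.77 [88.5, 229.0] [378.42060727 -69.79131373   0.        ] [377.90607728 -44.42808763 110.        ]
0.19 [323.4, 366.0] [658.50050889  81.29580323   0.        ] [577.72266768  63.36155521 110.        ]
0.95 [168.7, 320.2] [462.46235015  23.89327944   0.        ] [437.8637337   22.40903946 110.        ]
0.84 [81.3, 350.3] [371.44036932  54.23629395   0.        ] [372.9261864   44.05656813 110.        ]
0.71 [89.4, 241.5] [379.31564952 -57.03747193   0.        ] [378.54462467 -35.32915133 110.        ]
0.44 [256.9, 325.0] [5.67960930e+02 2.98642507e+01 5.68434189e-14] [513.1292788   26.66889217 110.        ]
```

View pics/w1.png

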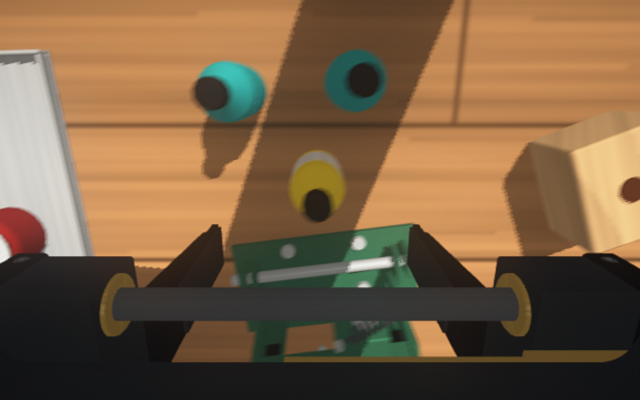

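The wrist view shows the yellow bottle at (185, 318), centred between the fingers, at (463, 23) as measured. The turquoise bottles are well clear, so I'll descend and grasp.

```bash
python3 -m inch '[[[-0.15,0.07,0.3],0,-1],[[0,0,0.5],0,-1],[[0,0,0.5],0,-1],[[0,0,0.5],0,-1],[[0,0,0.45],0,-1],[[0,0,0.4],0,-1],[[0,0,0],0,0.5],[[0,0,0],0,1],[[0,0,0],0,1],[[0,0,0],0,1]]'; python3 go.py 463 23 210 180
```

```text
t: 4.75
eef_pos: [462.9, 25.4, 56.3]
tcp_rot: [-3.142, 0.001, -3.141]
ft_force: [0.2, 0.1, -1.0]
opening: 0.635
grip_force: 0.0
t 4.75 pos [462.91  25.39  56.31] yaw -179.9931641440407 f [ 0.21  0.1  -1.  ] open 0.6350168193960002 grip 0.0
d [  0.09  -2.39 153.69] units now [-0.   -0.04 -2.56]
turn units 0.0013671711918618712 units at final yaw [-0.   -0.04 -2.56]
```

```bash
python3 -m inch '[[[0,0,0],0,1],[[0,0,0],0,1],[[0,0,0],0,1],[[0,0,0],0,1],[[0,0,-0.1],0,1],[[0,0,-0.2],0,1],[[0,0,-0.4],0,1],[[0,0,-0.6],0,1],[[0,0,-0.7],0,1],[[0,0,-0.6],0,1]]'; python3 go.py 418 -318 200 180
```

```text
t: 6.0
eef_pos: [462.3, 25.4, 213.8]
tcp_rot: [3.142, 0.001, -3.141]
ft_force: [0.3, -0.2, -2.1]
opening: 0.516
grip_force: 29.9
t 6.0 pos [462.3   25.39 213.83] yaw -179.99158289637762 f [ 0.28 -0.15 -2.13] open 0.5161425005641143 grip 29.872295483364724
d [ -44.3  -343.39  -13.83] units now [ 0.74 -5.72  0.23]
turn units 0.0016834207244755817 units at final yaw [ 0.74 -5.72  0.23]
```

```bash
python3 -m inch '[[[0.04,-0.3,0],0,1],[[0.07,-0.5,0],0,1],[[0.1,-0.7,0],0,1],[[0.1,-0.8,0],0,1],[[0.1,-0.8,0],0,1],[[0.1,-0.8,0],0,1],[[0.1,-0.8,0],0,1],[[0.1,-0.6,0],0,1],[[0.05,-0.32,0],0,1],[[0.03,-0.1,0],0,1]]'; python3 go.py 415 -318 60 180
python3 - <<'E'
from h import *
W=eyes.read_camera("wrist");save(W,"w2.png")
T=eyes.read_camera("top")
for n,z in(("tray",8),("grease_tin",0)):
  for c in(W,T):
    for d in eyes.spot_point(n,c)[:1]: print(n,d["score"],atz(c,d["centre"],0))
E
```

```text
t: 7.25
eef_pos: [415.0, -318.1, 211.7]
tcp_rot: [3.141, -0.0, 3.141]
ft_force: [0.3, 0.4, -0.9]
opening: 0.516
grip_force: 29.9
t 7.25 pos [ 414.99 -318.15  211.73] yaw 179.95403652458407 f [ 0.26  0.45 -0.87] open 0.5155107289749054 grip 29.872119828360155
d [   0.01    0.15 -151.73] units now [-0.    0.    2.53]
turn units -0.009192695083186209 units at final yaw [-0.    0.    2.53]
tray 0.74 [ 465.16752878 -564.42159062    0.        ]
tray 0.78 [ 462.58148506 -306.20174871    0.        ]
grease_tin 0.67 [ 530.79872405 -319.88622227    0.        ]
```

View pics/w2.png

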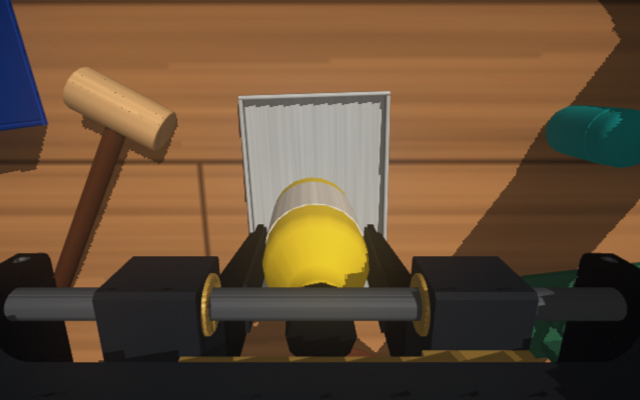

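The bottle is held upright and centred over the tray's near half; the tray's near corners show at (95, 240) and (93, 388).

```bash
python3 -m inch '[[[0,0,0.3],0,1],[[0,0,0.5],0,1],[[0,0,0.6],0,1],[[0,0,0.5],0,1],[[0,0,0.3],0,1],[[0,0,0.2],0,1],[[0,0,0.08],0,1],[[0,0,0.03],0,1],[[0,0,0],0,1],[[0,0,0],0,1]]'; python3 go.py 415 -318 60.3 180
```

```text
t: 8.8
eef_pos: [415.4, -318.0, 61.4]
tcp_rot: [-3.141, 0.001, -3.142]
ft_force: [0.4, 0.1, -1.6]
opening: 0.52
grip_force: 29.9
t 8.8 pos [ 415.39 -318.04   61.44] yaw -179.9985932831913 f [ 0.37  0.1  -1.64] open 0.5200570138222858 grip 29.872551946900785
d [-0.39  0.04 -1.14] units now [0.01 0.   0.02]
turn units 0.00028134336173479824 units at final yaw [0.01 0.   0.02]
```

```bash
python3 -m inch '[[[0,0,0.02],0,1],[[0,0,0],0,1],[[0,0,0],0,0.3],[[0,0,0],0,-0.3],[[0,0,0],0,-1],[[0,0,0],0,-1],[[0,0,0],0,-1],[[0,0,0],0,-1],[[0,0,-0.2],0,-1],[[0,0,-0.4],0,-1]]'; python3 -m inch '[[[0,0,-0.6],0,-1],[[0,0,-0.6],0,-1],[[0,0,-0.6],0,-1],[[-0.2,0.3,-0.2],0,1],[[-0.3,0.8,0],0,1],[[-0.3,0.9,0],0,1],[[-0.2,0.9,0],0,1],[[0,0.9,0],0,1],[[0,0.9,0],0,1],[[0,0.9,0],0,1]]'
cat > m.py <<'E'
from h import *
from scipy.optimize import least_squares
np.set_printoptions(precision=1,suppress=True)
def fr(p,th=.2): x,y,z=p; return [x*np.cos(th)+z*np.sin(th),y,30+z*np.cos(th)-x*np.sin(th)]
M={"roller_center":fr((28,0,235)),"leg_pivot":fr((-35,30,100)),"leg_foot":fr((-35,163,100)),"frame_hinge":(0,0,30),"steady":(0,0,0)}
P=[eyes.read_camera(n) for n in("scene","top")]
for k in ("oil_bottle","leg_foot","roller_center","leg_pivot","steady","frame_hinge","grease_tin"):
    for n,p in zip("ST",P):
        for d in eyes.spot_point(k,p)[:3]:
            rc=d["centre"];print(k,n,round(d["score"],2),np.array(rc),atz(p,rc,M[k][2] if k in M else 0))
save(P[0],"s2.png",(110,310,240,450),3.5) if 0 else None
np.save("/tmp/s.npy",P[0]["pixels"])
E
python3 m.py; python3 go.py 535 170 210 180
```

```text
t: 10.05
eef_pos: [415.0, -317.7, 96.2]
tcp_rot: [3.141, -0.001, -3.142]
ft_force: [-0.3, -0.0, -0.5]
opening: 1.0
grip_force: 0.0
t: 11.3
eef_pos: [474.9, 19.8, 216.8]
tcp_rot: [-3.142, 0.001, 3.142]
ft_force: [0.7, 0.1, -0.6]
opening: 0.323
grip_force: 0.0
oil_bottle S 0.59 [209.8 367.7] [370.2 -57.4   0. ]
oil_bottle S 0.41 [161.9 336.8] [ 418.4 -317.8    0. ]
oil_bottle T 0.68 [233.3 336.9] [391.3 -66.4   0. ]
oil_bottle T 0.66 [226.5 396.3] [ 425.5 -316.7    0. ]
leg_foot S 0.72 [305.  379.3] [479.4 362.8 135. ]
leg_foot S 0.64 [253.5 260.4] [783.3 109.5 135. ]
leg_foot S 0.59 [258.1 347. ] [526.7 192.6 135. ]
roller_center S 0.69 [203.7 302.1] [629.3  41.9 254.8]
roller_center T 0.85 [163.4 309.2] [634.2  43.2 254.8]
leg_pivot S 0.49 [225. 327.] [555.8  58.3 135. ]
steady S 0.6 [237.2 320.8] [568.   15.3   0. ]
steady T 0.91 [192.6 315.4] [563.2  29.2   0. ]
frame_hinge S 0.67 [237.8 322.4] [567.3  37.6  30. ]
frame_hinge T 0.62 [194.2 313.3] [551.8  36.5  30. ]
frame_hinge T 0.26 [220.5 455.4] [ 453.8 -556.7   30. ]
grease_tin S 0.52 [168.3 309.9] [ 531.9 -311.8    0. ]
grease_tin S 0.4 [239.7 320.5] [571.5  25.2   0. ]
grease_tin T 0.64 [197.4 396.9] [ 549.7 -319.5    0. ]
t 12.1 pos [475.24  17.91 215.8 ] yaw 179.98311347604596 f [ 0.49  0.49 -0.99] open 9.578414362154641e-05 grip 0.0
d [ 59.76 152.09  -5.8 ] units now [-1.    2.54  0.1 ]
turn units -0.0033773047908084663 units at final yaw [-1.    2.53  0.1 ]
```

```bash
python3 -m inch '[[[-0.1,0.3,0],-0.7,1],[[-0.15,0.5,0],-0.7,1],[[-0.2,0.5,0],0,1],[[-0.15,0.5,0],0,1],[[-0.1,0.5,0],0,1],[[0,0.3,0],0,1],[[0,0,0],0,1],[[0,0,0],0,1],[[0,0,0],0,1],[[0,0,0],0,1]]'; python3 go.py 534 171 170 187
python3 - <<'E'
from h import *
np.set_printoptions(precision=1,suppress=True)
W=eyes.read_camera("wrist");S=eyes.read_camera("scene")
for n,c in(("W",W),("S",S)):
  for k in("leg_foot","leg_pivot"):
    for d in eyes.spot_point(k,c)[:3]: print(n,k,d["score"],np.array(d["centre"]),atz(c,d["centre"],135))
a=cv2.resize(W["pixels"],(640,400));b=cv2.resize(S["pixels"][200:290,290:434],(640,400),interpolation=cv2.INTER_CUBIC)
cv2.imwrite("pics/leg.png",cv2.resize(np.vstack([a,b])[:,:,::-1],(480,600)))
E
```

```text
t: 13.35
eef_pos: [502.1, 176.5, 215.9]
tcp_rot: [3.142, 0.0, -3.02]
ft_force: [0.7, -0.3, 0.1]
opening: 0.003
grip_force: 0.0
t 13.35 pos [502.09 176.51 215.89] yaw -173.0467346062832 f [ 0.71 -0.27  0.13] open 0.00288966314523989 grip 0.0
d [ 31.91  -5.51 -45.89] units now [-0.52 -0.16  0.76]
turn units -0.009346921256633323 units at final yaw [-0.52 -0.16  0.76]
W leg_foot 0.75 [237.7 335.2] [531.1 194.5 135. ]
W leg_pivot 0.76 [237.4 155.4] [547.2  60.8 135. ]
W leg_pivot 0.26 [200.9 179.5] [516.1  78.2 135. ]
S leg_foot 0.75 [259.2 345.2] [533.1 194.9 135. ]
S leg_foot 0.73 [317.6 290.9] [732.7 336.7 135. ]
S leg_pivot 0.56 [226.5 329.7] [548.8  66.2 135. ]
S leg_pivot 0.3 [125.5 311.7] [ 497.  -410.5  135. ]
```

View pics/leg.png

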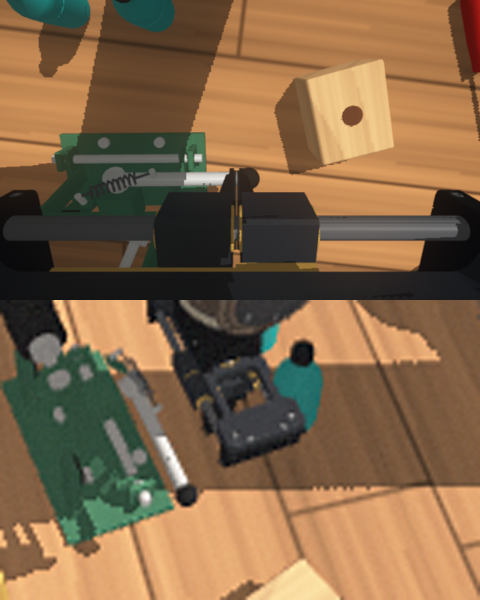

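The wrist crop shows the leg at about row 238 with its foot at col 335; the scene crop agrees. The foot is at (532, 195) and the pivot at (548, 63). Now I'll press the leg down along its swing.

```bash
python3 -m inch '[[[-0.25,-0.1,0.2],0,1],[[-0.28,-0.09,0.4],0,1],[[0,0,0.3],0,1],[[0,0,0.15],0,1],[[0,0,0.1],0,1],[[0,0,0.1],0,1],[[0.14,-0.02,0.19],0,1],[[0.14,-0.02,0.19],0,1],[[0,0,0],0,1],[[0,0,0],0,1]]'; python3 go.py 535 169 142 187
python3 - <<'E'
from h import *
np.set_printoptions(precision=1,suppress=True)
for n in("scene","wrist"):
  c=eyes.read_camera(n)
  for d in eyes.spot_point("leg_foot",c)[:3]: print(n,d["score"],np.array(d["centre"]),"fold",proj(c,(532,195,135)),"s=.3",proj(c,(515,192,103)))
E
```

```text
t: 14.9
eef_pos: [518.5, 165.4, 118.2]
tcp_rot: [3.141, -0.0, -3.019]
ft_force: [-2.3, 1.1, 2.2]
opening: -0.001
grip_force: 1.3
t 14.9 pos [518.54 165.39 118.25] yaw -173.0034984335387 f [-2.25  1.06  2.17] open -0.001054513703697679 grip 1.2602155655622482
d [16.46  3.61 23.75] units now [-0.28  0.03 -0.4 ]
turn units -0.0006996867077418756 units at final yaw [-0.28  0.03 -0.4 ]
wrist 0.98 [228.2 355.3] fold [np.float64(292.38750465651435), np.float64(374.45184867137914)] s=.3 [np.float64(232.87249237574423), np.float64(365.05816955492907)]
```

Contact is confirmed by about 3 N and the foot is following. Continuing past dead centre.

```bash
python3 -m inch '[[[0.13,-0.08,0.17],0,1],[[0.13,-0.09,0.19],0,1],[[0.11,-0.14,0.15],0,1],[[0.11,-0.16,0.15],0,1],[[0.05,-0.1,0.07],0,1],[[0.04,-0.1,0.06],0,1],[[0,0,0],0,1],[[0,0,0],0,1],[[0,0,0],0,1],[[0,0,0],0,1]]'; python3 go.py 500 120 200 187
python3 - <<'E'
from h import *
np.set_printoptions(precision=1,suppress=True)
q=[565,35,np.radians(7)]
c,s=np.cos(q[2]),np.sin(q[2])
def Wp(sw,th=.2):
    p=np.array([-35,30,100])+133*np.array([-np.sin(sw)*np.sin(.436),np.cos(sw),-np.sin(sw)*np.cos(.436)])
    x=p[0]*np.cos(th)+p[2]*np.sin(th);z=30+p[2]*np.cos(th)-p[0]*np.sin(th);return [q[0]+c*x-s*p[1],q[1]+s*x+c*p[1],z]
for n in("scene","wrist","top"):
  C=eyes.read_camera(n)
  for d in eyes.spot_point("leg_foot",C)[:3]: print(n,d["score"],np.array(d["centre"]))
  print({a:np.array(proj(C,Wp(a))) for a in(0,.84,1.05,1.745)})
E
```

```text
t: 16.35
eef_pos: [489.6, 121.3, 70.7]
tcp_rot: [3.142, 0.0, -3.019]
ft_force: [-0.6, -0.2, 0.0]
opening: 0.007
grip_force: 0.0
t 16.35 pos [489.61 121.34  70.73] yaw -172.9795363560041 f [-0.64 -0.19  0.03] open 0.0070823395943188806 grip 0.0
d [ 10.39  -1.34 129.27] units now [-0.17 -0.04 -2.15]
turn units 0.004092728799173528 units at final yaw [-0.17 -0.04 -2.15]
{0: array([259.1, 345.9]), 0.84: array([254.4, 356.4]), 1.05: array([250. , 356.1]), 1.745: array([230.5, 348.1])}
wrist 0.67 [176.6 163.4]
{0: array([439.3, 497.7]), 0.84: array([218.3, 360.3]), 1.05: array([194.3, 318.6]), 1.745: array([173.4, 169.2])}
top 0.53 [217.6 314.9]
{0: array([194.9, 271.8]), 0.84: array([210.5, 286.5]), 1.05: array([212.6, 292.5]), 1.745: array([213. , 314.2])}
```

The leg has snapped to its stop: the wrist view has the foot at (177, 163) and the model at 1.745 predicts (173, 169). Now to the roller.

```bash
python3 -m inch '[[[0.05,0,-0.4],0,1],[[0.05,0,-0.8],0,1],[[0,0,-1],0,1],[[0,0,-1],0,1],[[0,0,-1],0,-1],[[-0.4,-0.3,-0.3],0,-1],[[-0.5,-0.3,0],0,-1],[[-0.5,-0.35,0],0,-1],[[-0.5,-0.35,0],0,-1],[[-0.5,-0.3,0],0,-1]]';  python3 -m inch '[[[0,0,0],1,-1],[[0,0,0],1,-1],[[0,0,0],1,-1],[[0,0,0],1,-1],[[0,0,0],1,-1],[[0,0,0],1,-1],[[0,0,0],1,-1],[[0,0,0],1,-1],[[0,0,0],1,-1],[[0,0,0],1,-1]]';  python3 -m inch '[[[0,0,0],1,-1],[[0,0,0],1,-1],[[0,0,0],1,-1],[[0,0,0],1,-1],[[0,0,0],1,-1],[[0,0,0],1,-1],[[0,0,0],1,-1],[[0,0,0],1,-1],[[0,0,0],0,-1],[[0,0,0],0,-1]]'; python3 go.py 637 44 236 97
python3 - <<'E'
from h import *
np.set_printoptions(precision=1,suppress=True)
L=[]
for n in("scene","wrist","top"):
  C=eyes.read_camera(n)
  if n=="wrist": save(C,"w3.png")
  for d in eyes.spot_point("roller_center",C)[:2]: print(n,d["score"],np.array(d["centre"]),atz(C,d["centre"],254.8))
  for d in eyes.cut_out("roller_center",C)[:2]: print(n,"cut",d["score"],np.array(d["centre"]),d["mask"].sum(),atz(C,d["centre"],254.8))
E
```

```text
t: 17.9
eef_pos: [639.1, 42.0, 340.5]
tcp_rot: [3.141, -0.0, -3.02]
ft_force: [0.4, -0.3, 0.0]
opening: 0.578
grip_force: 0.0
t: 19.15
eef_pos: [638.1, 42.7, 340.5]
tcp_rot: [-3.141, -0.0, 2.388]
ft_force: [0.5, -1.0, -0.6]
opening: 0.996
grip_force: 0.0
t: 20.4
eef_pos: [638.2, 42.7, 340.5]
tcp_rot: [-3.141, -0.0, 1.695]
ft_force: [-0.3, -0.3, 0.8]
opening: 0.999
grip_force: 0.0
t 20.4 pos [638.17  42.67 340.54] yaw 97.11171590786181 f [-0.32 -0.29  0.77] open 0.9993828875255562 grip 0.0
d [  -1.17    1.33 -104.54] units now [ 0.02 -0.02  1.74]
turn units 0.022343181572364302 units at final yaw [ 0.02 -0.02  1.74]
wrist 0.8 [200.9 314. ] [638.3  38.8 254.8]
wrist 0.74 [344.  225.8] [580.3 -95.2 254.8]
wrist cut 0.92 [164.7 299.3] 15377 [624.5  64.6 254.8]
top 0.74 [162.3 309.6] [638.3  41.8 254.8]
top cut 0.76 [174.4 326.1] 211 [594.2 -20.1 254.8]
```

View pics/w3.png

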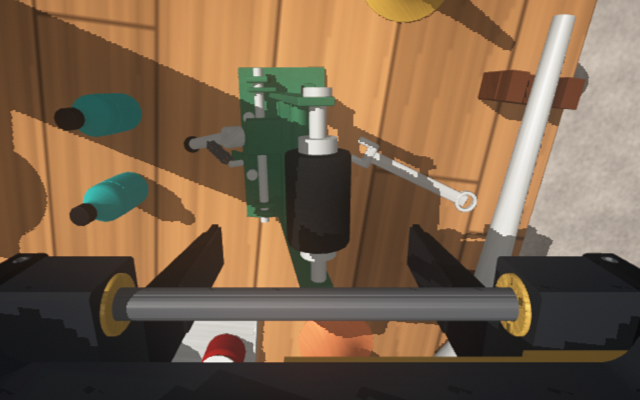

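The wrist view shows the roller at (200, 318), centred between the open fingers, and the leg down with its foot at (145, 190). Descending to grip.

```bash
python3 -m inch '[[[0,0,0.2],0,-1],[[0,0,0.3],0,-1],[[0,0,0.4],0,-1],[[0,0,0.4],0,-1],[[0,0,0.3],0,-1],[[0,0,0.16],0,-1],[[0,0,0],0,1],[[0,0,0],0,1],[[0,0,0],0,1],[[0,0,0],0,1]]';python3 -m inch '[[[0,0,0],0,1],[[0,0,0],0,1],[[0,0,0],0,1],[[0,0,0],0,1],[[0,0,0],0,1],[[0,0,0],0,1],[[0,0,0],0,1],[[0,0,0],0,1],[[0,0,0],0,1],[[0,0,0],0,1]]'
```

```text
t: 22.1
eef_pos: [638.3, 42.7, 235.5]
tcp_rot: [3.141, 0.0, 1.693]
ft_force: [0.8, 0.2, -0.2]
opening: 0.638
grip_force: 0.0
t: 23.35
eef_pos: [638.4, 42.7, 235.3]
tcp_rot: [3.141, 0.0, 1.693]
ft_force: [2.9, 0.3, 4.7]
opening: 0.498
grip_force: 30.0
```

```bash
python3 -m inch '[[[0,-0.06,-0.02],0,1],[[0,-0.1,-0.03],0,1],[[0,-0.11,-0.03],0,1],[[0,-0.11,-0.03],0,1],[[0,-0.11,-0.02],0,1],[[0,-0.1,-0.02],0,1],[[0,-0.08,-0.01],0,1],[[0,-0.05,-0.01],0,1],[[0,0,0],0,1],[[0,0,0],0,1]]'; python3 go.py 592.6 37 245.5 97
```

```text
t: 24.6
eef_pos: [595.0, 37.1, 244.9]
tcp_rot: [-3.141, 0.0, 1.693]
ft_force: [0.9, -5.1, 0.1]
opening: 0.497
grip_force: 30.0
t 24.6 pos [595.    37.11 244.9 ] yaw 97.001607928242 f [ 0.93 -5.12  0.09] open 0.49698580257193936 grip 29.996368288993835
d [-2.4  -0.11  0.6 ] units now [ 0.   -0.04 -0.01]
turn units 0.0003215856483961943 units at final yaw [ 0.   -0.04 -0.01]
```

```bash
python3 -m inch '[[[0,-0.02,0],0,1],[[0,-0.02,0],0,1],[[0,0,0],0,1],[[0,0,0],0,1],[[0,0,0],0,1],[[0,0,0],0,1],[[0,0,0],0,1],[[0,0,0],0,1],[[0,0,0],0,1],[[0,0,0],0,1]]'; python3 -m inch '[[[0,-0.02,0],0,1],[[0,-0.02,0],0,1],[[0,0,0],0,1],[[0,0,0],0,1],[[0,0,0],0,1],[[0,0,0],0,1],[[0,0,0],0,1],[[0,0,0],0,1],[[0,0,0],0,1],[[0,0,0],0,1]]'
```

```text
t: 25.85
eef_pos: [593.1, 36.9, 245.1]
tcp_rot: [3.141, 0.0, 1.693]
ft_force: [2.4, -4.5, 2.1]
opening: 0.499
grip_force: 30.0
t: 27.1
eef_pos: [591.9, 36.7, 245.3]
tcp_rot: [3.138, 0.0, 1.693]
ft_force: [9.1, -4.4, -0.6]
opening: 0.502
grip_force: 30.0
```

```bash
python3 -m inch '[[[0,-0.02,0],0,1],[[0,0,0],0,1],[[0,0,0],0,1],[[0,0,0],0,1],[[0,0,0],0,1],[[0,0,0],0,1],[[0,0,0],0,1],[[0,0,0],0,1],[[0,0,0],0,1],[[0,0,0],0,1]]'
python3 - <<'E'
from h import *
np.set_printoptions(precision=1,suppress=True)
for n in("scene","wrist","top"):
  C=eyes.read_camera(n)
  if n=="scene": save(C,"end.png",(110,310,220,470),3)
  if n=="wrist": save(C,"endw.png")
  for k in("leg_foot","oil_bottle"):
    for d in eyes.spot_point(k,C)[:3]: print(n,k,d["score"],np.array(d["centre"]),atz(C,d["centre"],11 if k=="leg_foot" else 0))
E
```

```text
t: 28.35
eef_pos: [591.3, 36.6, 245.4]
tcp_rot: [3.137, 0.001, 1.693]
ft_force: [13.5, -3.1, -1.5]
opening: 0.499
grip_force: 30.0
scene leg_foot 0.47 [234.2 348.5] [471.5  34.6  11. ]
scene oil_bottle 0.72 [213.  365.2] [383.5 -45.8  -0. ]
scene oil_bottle 0.68 [355.5 412.6] [403.8 484.7   0. ]
scene oil_bottle 0.55 [234.3 375.5] [376.1  52.4   0. ]
wrist leg_foot 0.69 [154.  213.6] [478.5  27.   11. ]
wrist oil_bottle 0.84 [114.5 123.2] [373.   57.4   0. ]
wrist oil_bottle 0.57 [207.  131.1] [379.7 -52.3   0. ]
top leg_foot 0.39 [191.7 315. ] [565.5  30.5  11. ]
top oil_bottle 0.73 [160.6 391.4] [ 710.  -296.1    0. ]
top oil_bottle 0.61 [237.3 334.1] [374.3 -54.9   0. ]
top oil_bottle 0.56 [228.5 395.4] [ 417.  -312.9    0. ]
```

View pics/end.png

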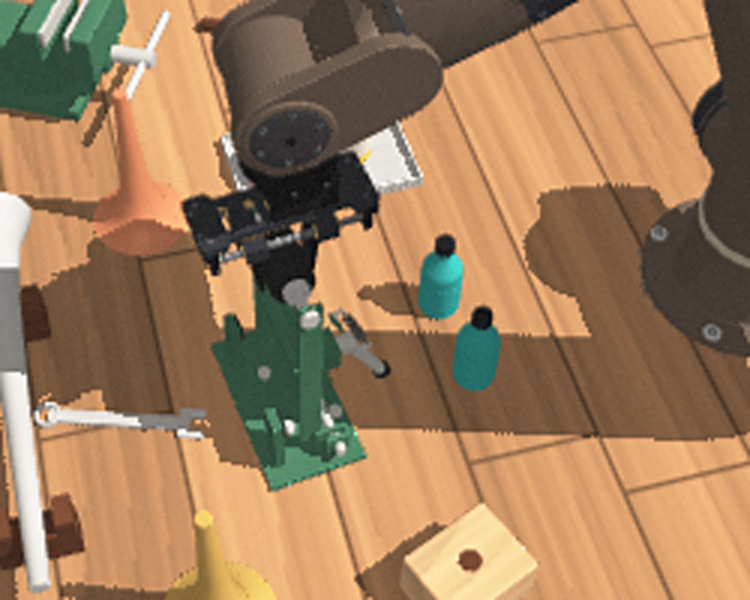

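View pics/endw.png

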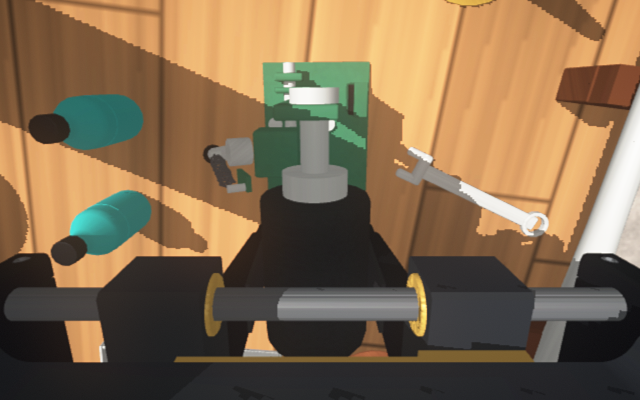

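The scene crop shows the frame upright in the fingers with the leg's foot on the bench, at about (370, 383) in the crop. The wrist view has the foot at (154, 214), which is (478, 27) on the bench against a plumb prediction of (475, 31). The force along the pull rose to 13.5 N after contact. The bottle stands on the tray at (417, -313).

```bash
python3 -c "
from cell import env
print(env.job_done())"
```

```text
the job is handed in; nothing more can be done
None
```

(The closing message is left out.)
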